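Reverse the double-ended fork plate in its bench holder

TASK

The bench holder's fork plate has its worn black fork facing out. Draw the red-knobbed bolt, slide the plate out, turn it round end for end so that the unused yellow fork faces out instead, and slide it fully home in the holder, flat on the bench. Then shoot the bolt fully shut again, and leave the other parts on the bench where they are.

Things in the scene. Friction and masses are not known exactly. Their poses are not given: they have to be found in the camera images.
- holder: Blue steel holder fixed to the bench. Origin: on the bench top (z = 0), middle of the channel's mouth; +x runs into the channel, z up. Channel 100 mm wide, open to -x, its floor is the bench. Rails 18 mm thick (|y| = 50 to 68 mm), 24 mm high, x = -4 to 146 mm, mouth ends rounded; back stop face at x = 130 mm. Bench clear 200 mm before the mouth and 100 mm either side of the centre line.
- strap (a point): Middle of the top of the dark strap that bridges the rails at holder x = 100 to 124 mm; its underside is 26 mm and its top 34 mm above the bench. It keeps the plate from being lifted out: the plate slides out at the mouth (-x).
- bolt_guide (a point): Middle of the top of the bolt's blue guide block outside the +y rail: 30 mm (x) by 24 mm (y), 26 mm high; at holder x = -12 mm, y = 78 mm. Axes as the holder's.
- home (a point): Where the plate's centre is when it is fully home: holder x = 50 mm, y = 0, 10 mm above the bench. Then the inner fork touches the back stop, the outer fork projects 30 mm from the mouth and the body's outer shoulder is level with the mouth. Axes as the holder's.
- bolt (a joint): Slide bolt across the mouth on the +y side, in m: 0 = shut, 0.032 = fully drawn (hard stops), growing along the holder's +y. About 2 N moves it; it stays where left. Steel bar 16 mm wide (holder x = -20 to -4 mm), 4 to 20 mm above the bench; inner tip at holder y = 33 mm shut (before the plate's shoulder), 65 mm drawn (clear). It shuts only if the plate is home.
- bolt_knob (a point): On the axis of the bolt's red upright knob (18 mm diameter, from 20 to 62 mm above the bench), 46 mm above the bench; holder x = -12 mm, y = 105 mm with the bolt shut, 137 mm drawn. Moves with the bolt. Axes as the holder's.
- fork_mid (a point): Centre of the aluminium fork plate, half-way up its 20 mm thickness; x toward the yellow end, z up. 0.45 kg, 160 mm long: body 100 mm (x) by 96 mm, corners rounded 8 mm, and at each end two prongs 30 mm long, 16 mm wide (56 mm over both, 24 mm gap). A through window 64 mm (x) by 44 mm (y) in its middle takes fingers, spread, to drag and turn it. Starts home, black end out.
- end_new (a point): Tip of the unused yellow fork, on the plate's centre line, 80 mm from the plate's centre, 10 mm above the underside.
- end_used (a point): Tip of the worn black fork, on the plate's centre line, 80 mm from the plate's centre, 10 mm above the underside.
- camshaft: Bystander: steel camshaft, 300 mm long, lying along its x axis, 42 mm high; origin centre of underside
- sprocket: Bystander: dark toothed cam sprocket lying flat, 92 mm across, 26 mm high, beside the holder's right (-y) rail; origin centre of underside
- seal_ring: Bystander: black rubber ring lying flat, 48 mm across, 12 mm high, behind the holder; origin centre of underside
- carton: Bystander: open cardboard carton, 130 x 100 x 120 mm high; origin centre of underside
- marker_pot: Bystander: white plastic pot, 72 mm across, 90 mm high; origin centre of underside
- screwdriver: Bystander: screwdriver with red handle, 200 mm long, lying along its x axis
- coil: Bystander: black ignition coil with a rubber stem, about 150 mm long, 30 mm high; origin under its block
Mind the look-alikes: they are no part of the job. There is more than one size of the part that bears fork_mid; the job needs the smaller.

How it is judged:
By the outcome, as a careful person would: the job done as asked, in the order asked, and still so for the second after the job is handed in, with the robot touching nothing.
It also fails if it takes over 67 s, if anything falls off the work surface, if the arm or the gripper's body presses on something with over 40 N, if the wrist force passes 120 N, or if a joint passes its speed limit or range.

ROBOT

A 6-joint arm with a two-finger parallel gripper is mounted at the origin on the work surface. World frame = base frame: x ahead of the robot, y to its left, z up, the work surface at z = 0. Lengths are in m, angles in rad, forces in N, time in s.
With the tool pointing down it reaches from about 0.325 to 1 m from the base axis. Payload 5.1 kg.
Tool frame: the origin (TCP) lies on the front face of the gripper's body, between the roots of the fingers; the fingertips stand 73 mm ahead of it and the grasp point (between the pads) lies 54 mm ahead of it; x points along the fingers, y is the direction in which the jaws open and shut, and the axes are right-handed (so a half turn about x gives the same grasp; the last joint's range is limited). The gripper opens to 85 mm and grips with 20 to 120 N. Pads are 22 mm wide; open, the fingers measure 114 mm over their backs; the gripper's body (76 mm by 85 mm) begins 54 mm behind the grasp point. The pads swing forward as they close: fully open they stand 13 mm farther back than shut.
Start: joints at [1.02, 0.124, 1.65, -0, 1.367, -0.083], TCP at [0.293, 0.58, 0.304] pointing down, gripper open.
Joint ranges: [-2.61, 2.61], [-1.02, 2.33], [0.03, 2.71], [-1.35, 4.49], [0.32, 2.68], [-2.91, 2.91]. Speed limits (rad/s): [2.57, 2.57, 3.14, 3.14, 3.14, 3.14].

INTERFACE

Orientations are given as a rotation vector (axis times angle).
In Python, from rig import r gives the robot as it stands.
- The arm moves only by the tool jog_arm, never from a script. Its argument "steps" is a list of rows, each a list of 3 entries, a list of its own where there are three numbers: the turn, a rotation vector about the tool's x, y, z in units of 8 degrees (1.0 is 8 degrees), then the shift along the tool's x, y, z in m, then the opening, from 0 (shut) to 1 (fully open). In form: [[[wx, wy, wz], [x, y, z], gripper], ...]. A call has 1 to 5 rows; each row is the pose to reach, as a shift and turn from the pose commanded when the call began, along the tool's axes at that moment; what a row does not reach only later rows make up. A row lasts 1/10 s, in which the tool goes at most 50 mm and 8.59 degrees, less where a joint would pass 70% of its speed; a pose out of reach is approached as far as the arm can. A call with a gripper value outside its range is refused whole. The fingers move at their own pace and stop on an object; the grip force is fixed at half the most. Time passes only in rows, so rows that repeat a pose let the fingers close. It gives the time, the measured TCP pose, the force and the opening at its end, in the units of the state.
- r.get_state(): the state, without advancing time (a new reading comes with each control period).
- r.camera(name): name is "scene" or "top" or "wrist"; returns the picture (420x560x3 uint8, red, green, blue); there is no depth.
- r.camera_model(name): a dict with "fx", "fy", "cx", "cy" (pixels), "rvec" (rotation vector, rad) and "tvec" (3), from world to camera coordinates, as OpenCV has them; the wrist camera has in their place "tool_from_camera" (4x4, takes a point from camera to tool coordinates, whose origin is the TCP and whose axes are the tool frame's). Camera axes: x right, y down, z forward; pixel columns grow to the right and rows downward; lengths in m; the calibration is good to about 2 mm. A picture is of the moment at which its call begins: read the wrist's pose just before it. camera_model takes no time and is no camera call.
- r.job_done(): hands the job in, once; it reports no verdict.
Trained networks look in the newest picture that a camera, given by its name, has taken for a name from the list of things; names that differ only in an ending like _2 or _b are one class to them, and where a whole thing is asked for, a point or a joint stands for the part that bears it (a point fixed in the world has none). Each returns a list of dicts, best first, with "p" (0 to 1); they miss things now and then, are a little off and sometimes report something else, mostly with a low value. They report only what shows in the picture. A call takes as long as a camera call. They do not tell look-alikes from the thing itself.
- r.trace(camera, target): "mask" (420x560 bool, what is visible of it) and "pixel" ([column, row] in pixels, amid what is visible of it).
- r.pinpoint(camera, target): "pixel" ([column, row] in pixels: a listed point, or the origin of a listed thing).
The state is a dict: "time_s": time; "q": joint angles; "qd": joint speeds; "joint_torque": joint torques, N m; "position": TCP position; "tcp_rot": TCP orientation; "contact_force": force on the tool from outside, world axes, zero at the start; "moment": the same for the moment, N m; "gripper_width": finger opening in m.
Only numpy, scipy, OpenCV 4.12 (cv2) and the standard library are available. Lean on these libraries where they do the work, as an engineer would, in place of code of your own. Each camera call takes 0.05 s, during which the arm holds its last target.

## Working session

There is one attempt and no reset: what is moved stays moved. The work goes in short steps, Python scripts to look and compute and a tool call to move; the robot and the scene stay as the last step left them, time stands still between calls to the robot, and variables do not carry over. Pictures are saved under pics/ and viewed, and the job is handed in when it is done.

Besides the shell and the picture viewer there is one more tool, called after "Emit:" by a JSON object that holds its "method" and its "body", one argument or row to a line. jog_arm: Moves the arm, as the interface text tells. Its arguments: {"type":"object","properties":{"steps":{"type":"array","items":{"type":"array"}}},"required":["steps"]}

```bash
ls; mkdir -p pics
python3 - <<'E'
from rig import r
import cv2
s=r.get_state(); print(s)
for n in("scene","top"):
    im=r.camera(n); cv2.imwrite(f"pics/{n}0.png",im[:,:,::-1]); print(r.camera_model(n))
print(r.camera_model("wrist"))
E
```

```text
pics
{'time_s': 0.0, 'q': array([ 1.02038723e+00,  1.24507822e-01,  1.65171636e+00,  2.07714335e-05,
        1.36747962e+00, -8.26035256e-02]), 'qd': array([ 0.00160785,  0.001639  ,  0.00140851,  0.00033305, -0.00086076,
        0.00067896]), 'joint_torque': array([-5.06142192e-05, -4.23628700e+01, -3.65442753e+01, -1.86982866e-04,
        7.14781854e-03,  8.03223195e-07]), 'position': array([0.29288081, 0.57974897, 0.30262606]), 'tcp_rot': array([ 0.36526073,  1.54017265, -0.36842612]), 'contact_force': array([0.36436317, 0.79579953, 0.26099948]), 'moment': array([ 0.00517882, -0.00615278, -0.04879559]), 'gripper_width': 0.08515097219091015}
{'fx': 412.7833712073432, 'fy': 412.7833712073432, 'cx': 275.3003808768371, 'cy': 206.50875137729832, 'rvec': array([ 1.6211507 ,  1.81875461, -0.83900481]), 'tvec': array([ 0.06986002, -0.29526535,  1.43338885])}
{'fx': 437.8753489340826, 'fy': 437.8753489340826, 'cx': 278.3105093423285, 'cy': 206.1990027527781, 'rvec': array([ 2.18387568, -2.12867732,  0.18281222]), 'tvec': array([-0.04192372,  0.53209813,  0.97131126])}
{'fx': 372.86134793186835, 'fy': 372.86134793186835, 'cx': 279.5126525251285, 'cy': 213.49493911349398, 'tool_from_camera': array([[ 6.01151612e-04, -2.58607745e-01,  9.65982232e-01,
        -7.07857173e-02],
       [ 9.99998542e-01,  1.69969448e-03, -1.67287321e-04,
        -4.88815480e-04],
       [-1.59861287e-03,  9.65980924e-01,  2.58608389e-01,
        -6.54824093e-02],
       [ 0.00000000e+00,  0.00000000e+00,  0.00000000e+00,
         1.00000000e+00]])}
```

View pics/scene0.png

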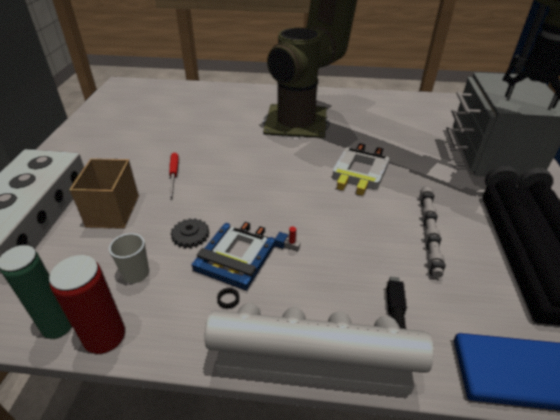

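View pics/top0.png

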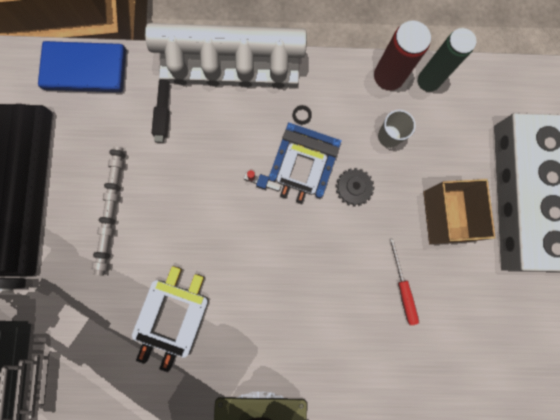

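```bash
cat > h.py <<'E'
import numpy as np, cv2
from scipy.spatial.transform import Rotation as R
from rig import r
def ray(name,px,st=None):
    m=r.camera_model(name); d=np.array([(px[0]-m['cx'])/m['fx'],(px[1]-m['cy'])/m['fy'],1.])
    if 'rvec' in m:
        Rm=cv2.Rodrigues(np.array(m['rvec']))[0]; o=-Rm.T@m['tvec']; return o,Rm.T@d
    T=m['tool_from_camera']; Rt=R.from_rotvec(st['tcp_rot']).as_matrix()
    return Rt@T[:3,3]+st['position'], Rt@T[:3,:3]@d
def atz(name,px,z,st=None):
    o,d=ray(name,px,st); return o+d*(z-o[2])/d[2]
def proj(name,P,st=None):
    m=r.camera_model(name); P=np.atleast_2d(P)
    if 'rvec' in m: c=P@cv2.Rodrigues(np.array(m['rvec']))[0].T+m['tvec']
    else:
        T=m['tool_from_camera']; Rt=R.from_rotvec(st['tcp_rot']).as_matrix()
        t=(P-st['position'])@Rt; c=(t-T[:3,3])@T[:3,:3]
    return np.c_[c[:,0]/c[:,2]*m['fx']+m['cx'],c[:,1]/c[:,2]*m['fy']+m['cy']]
E
python3 - <<'E'
from h import *
for n in("scene","top"):
    im=r.camera(n)
    for t,z in(("holder",0),("strap",.034),("bolt_guide",.026),("home",.01),("bolt_knob",.046),("fork_mid",.01),("end_new",.01),("end_used",.01)):
        print(n,t,[(round(d['p'],2),np.round(d['pixel'],1),np.round(atz(n,d['pixel'],z),4)) for d in r.pinpoint(n,t)[:3]])
    if n=='top': cv2.imwrite('pics/c1.png',cv2.resize(im[90:220,220:390,::-1],None,fx=4.5,fy=4.5,interpolation=cv2.INTER_CUBIC))
print(r.get_state()['time_s'])
E
```

```text
scene holder [(0.7, array([253.7, 236.9]), array([ 0.5786, -0.0563,  0.    ]))]
scene strap [(0.75, array([222.4, 256.7]), array([ 0.6813, -0.1086,  0.034 ]))]
scene bolt_guide [(0.66, array([285.6, 236. ]), array([0.593 , 0.0223, 0.026 ]))]
scene home [(0.6, array([239.7, 248.6]), array([ 0.6304, -0.0808,  0.01  ]))]
scene bolt_knob [(0.76, array([290.7, 235.5]), array([0.6103, 0.0353, 0.046 ]))]
scene fork_mid [(0.89, array([360.9, 170.2]), array([0.2823, 0.2117, 0.01  ])), (0.61, array([243.5, 249.6]), array([ 0.6325, -0.0715,  0.01  ]))]
scene end_new [(0.84, array([348.5, 189.9]), array([0.3794, 0.1743, 0.01  ])), (0.75, array([220.2, 270.2]), array([ 0.6997, -0.1116,  0.01  ]))]
scene end_used [(0.95, array([255.6, 228.6]), array([ 0.5596, -0.0543,  0.01  ])), (0.84, array([366.8, 148.2]), array([0.1612, 0.2349, 0.01  ]))]
top holder [(0.59, array([162.5, 122. ]), array([0.7395, 0.2597, 0.    ]))]
top strap [(0.7, array([309.3, 138.6]), array([ 0.6982, -0.0982,  0.034 ]))]
top bolt_guide [(0.59, array([262.5, 180. ]), array([0.5963, 0.0102, 0.026 ])), (0.3, array([312.8, 140.5]), array([ 0.6963, -0.1074,  0.026 ]))]
top home []
top bolt_knob [(0.49, array([251.2, 176.9]), array([0.5987, 0.0361, 0.046 ]))]
top fork_mid [(0.93, array([170.6, 318.7]), array([0.2719, 0.21  , 0.01  ])), (0.83, array([301.6, 168.6]), array([ 0.6304, -0.0829,  0.01  ]))]
top end_new [(0.69, array([187.9, 270.7]), array([0.3808, 0.1766, 0.01  ])), (0.62, array([313.1, 140.6]), array([ 0.701 , -0.1098,  0.01  ]))]
top end_used [(0.55, array([156.5, 365.5]), array([0.1692, 0.2354, 0.01  ]))]
1.0
```

View pics/c1.png

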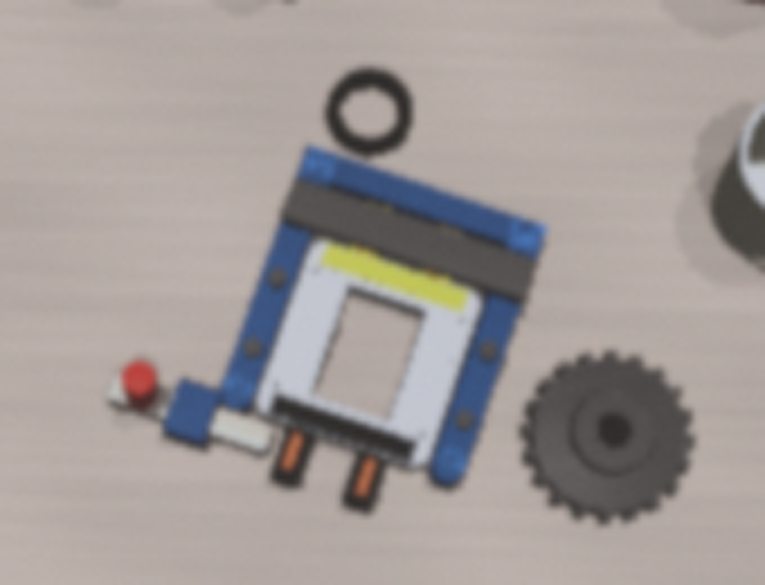

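```bash
cat >> h.py <<'E'
def fit(loc,W):
    from scipy.optimize import least_squares
    loc=np.array(loc);W=np.array(W)
    def f(p):
        c,s=np.cos(p[2]),np.sin(p[2]); return (loc@np.array([[c,s],[-s,c]])+p[:2]-W).ravel()
    o=least_squares(f,[.58,-.06,-.3],loss='soft_l1',f_scale=.002); return o.x,f(o.x).reshape(-1,2)
E
python3 - <<'E'
from h import *
L=[(0,0),(112,0),(-12,78),(50,0),(-12,105),(50,0),(130,0),(-30,0)]
S=[(.5786,-.0563),(.6813,-.1086),(.593,.0223),(.6304,-.0808),(.6103,.0353),(.6325,-.0715),(.6997,-.1116),(.5596,-.0543)]
T=[(.6982,-.0982),(.5963,.0102),(.5987,.0361),(.6304,-.0829),(.701,-.1098)]
TL=[(112,0),(-12,78),(-12,105),(50,0),(130,0)]
for l,w in((L,S),(TL,T),(L+TL,S+T)):
    x,e=fit(np.array(l)/1000,w); print(np.round(x,4),np.round(e*1000,1).tolist())
st=r.get_state(); Rm=R.from_rotvec(st['tcp_rot']).as_matrix(); print(Rm.round(3))
E
```

```text
[ 0.5806 -0.0613 -0.3973] [[2.0, -5.0], [2.6, 4.0], [6.7, -7.0], [-3.7, 0.2], [-0.1, 4.9], [-5.8, -9.1], [0.8, 0.1], [-6.6, 4.7]]
[ 0.5825 -0.068  -0.298 ] [[-8.6, -2.7], [-2.4, -0.1], [3.2, -0.2], [-0.1, 0.2], [5.8, 3.6]]
[ 0.581  -0.0646 -0.3552] [[2.4, -8.3], [4.7, 5.1], [3.9, -9.6], [-2.5, -1.2], [-4.1, 2.7], [-4.6, -10.5], [3.2, 1.8], [-6.7, 0.1], [-12.2, -5.3], [0.6, 2.5], [7.5, 1.9], [-2.5, 0.9], [1.9, -0.0]]
[[-0.     0.451  0.893]
 [ 0.     0.893 -0.451]
 [-1.     0.    -0.   ]]
```

Emit:
{"method": "jog_arm", "body": {
  "steps": [
    [[-0.25,0,0],[0,-0.029,0.04],0.5],
    [[-0.5,0,0],[0,-0.058,0.081],0.5],
    [[-0.75,0,0],[0.01,-0.087,0.121],0.5],
    [[-1,0,0],[0.01,-0.116,0.162],0.5],
    [[-1.2,0,0],[0.01,-0.146,0.203],0.5]
  ]
}}

```text
time_s: 1.5
position: [0.4081, 0.3579, 0.2936]
tcp_rot: [0.234, 1.558, -0.234]
contact_force: [1.0, 0.3, 1.0]
gripper_width: 0.0427
```

Emit:
{"method": "jog_arm", "body": {
  "steps": [
    [[0,0,0],[0,-0.034,0.032],0.5],
    [[0,0,0],[0.01,-0.068,0.064],0.5],
    [[0,0,0],[0.02,-0.102,0.097],0.5],
    [[0,0,0],[0.03,-0.136,0.13],0.5],
    [[0,0,0],[0.03,-0.17,0.162],0.5]
  ]
}}

```text
time_s: 2.0
position: [0.512, 0.1474, 0.2624]
tcp_rot: [0.235, 1.56, -0.236]
contact_force: [0.9, 0.3, 0.0]
gripper_width: 0.0427
```

Emit:
{"method": "jog_arm", "body": {
  "steps": [
    [[0,0,0],[0,-0.034,0.032],0.5],
    [[0,0,0],[0.01,-0.068,0.064],0.5],
    [[0,0,0],[0.02,-0.102,0.097],0.5],
    [[0,0,0],[0.02,-0.13,0.12],0.5],
    [[0,0,0],[0.02,-0.14,0.13],0.5]
  ]
}}

```text
time_s: 2.5
position: [0.5957, -0.0257, 0.2435]
tcp_rot: [0.238, 1.558, -0.239]
contact_force: [-0.0, -0.1, 0.0]
gripper_width: 0.0426
```

```bash
cat > look.py <<'E'
from h import *
import sys
st=r.get_state(); im=r.camera("wrist"); cv2.imwrite(f"pics/{sys.argv[1]}.png",im[:,:,::-1])
print(st['time_s'],st['position'].round(4),st['tcp_rot'].round(3),st['q'].round(2),st['contact_force'].round(1))
for t,z in(("holder",0),("strap",.034),("bolt_guide",.026),("home",.01),("bolt_knob",.046),("fork_mid",.01),("end_new",.01),("end_used",.01)):
    if len(sys.argv)>2 and t not in sys.argv[2:]: continue
    print(t,[(round(d['p'],2),np.round(d['pixel'],1).tolist(),np.round(atz("wrist",d['pixel'],z,st),4).tolist()) for d in r.pinpoint("wrist",t)[:3]])
E
python3 look.py w1
```

```text
2.5 [ 0.5957 -0.0257  0.2435] [ 0.238  1.558 -0.239] [-0.13  0.05  1.83 -0.    1.26 -1.4 ] [-0.  -0.1  0. ]
holder []
strap [(0.74, [226.7, 332.6], [0.6913, -0.1032, 0.034])]
bolt_guide [(0.58, [322.9, 185.7], [0.5951, 0.0095, 0.026])]
home []
bolt_knob [(0.68, [367.7, 190.6], [0.604, 0.0387, 0.046])]
fork_mid []
end_new []
end_used [(0.76, [225.2, 160.4], [0.5547, -0.06, 0.01]), (0.66, [228.5, 333.8], [0.7065, -0.1104, 0.01])]
```

View pics/w1.png

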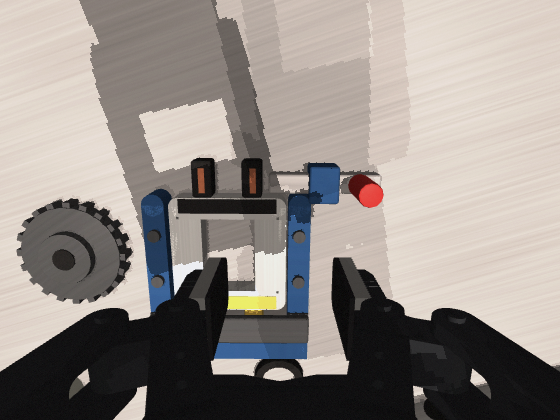

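Run:
```python
import cv2
im=cv2.imread('pics/w1.png'); cv2.imwrite('pics/w1c.png',cv2.resize(im[140:340,130:400],None,fx=2.9,fy=2.9,interpolation=cv2.INTER_CUBIC))
```

```text
(no output)
```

View pics/w1c.png

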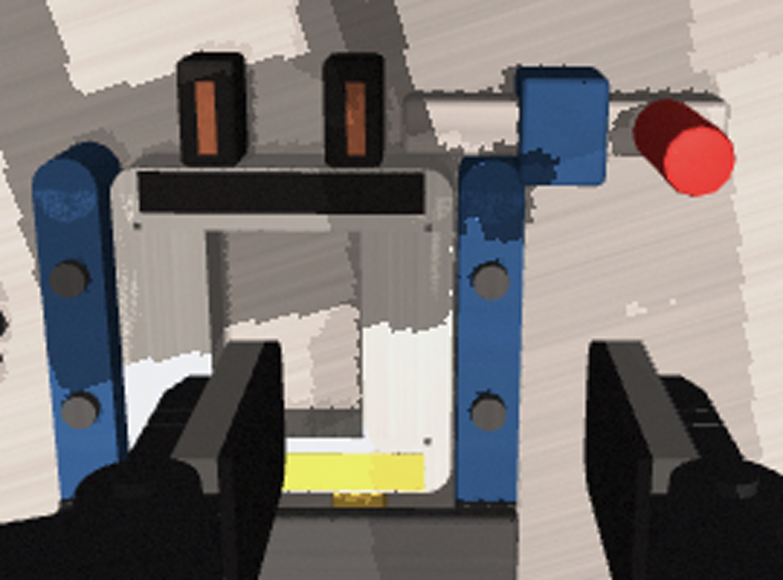

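Run:
```python
from h import *
from scipy.optimize import least_squares
st=dict(position=np.array([.5957,-.0257,.2435]),tcp_rot=np.array([.238,1.558,-.239]))
# crop px, z, holder x or None, holder y or None
D=[((207,232),.02,18,-22),((360,232),.02,18,22),((361,400),.02,None,22),
((522,300),.024,None,68),((519,480),.024,None,68),((458,300),.024,None,50),((457,480),.024,None,50),
((37,230),.024,None,-68),((55,450),.024,None,-68),((101,230),.024,None,-50),((117,450),.024,None,-50),
((480,515),.034,100,None),((517,540),.034,None,68),((697,160),.062,-12,105),((563,183),.026,3,None),((607,130),.026,None,90)]
W=[atz('wrist',(p[0]/2.9+130,p[1]/2.9+140),z,st)[:2] for p,z,_,_ in D]
def f(p,full=False):
    c,s=np.cos(p[2]),np.sin(p[2]); o=[]
    for w,(_,z,hx,hy) in zip(W,D):
        d=w-p[:2]; l=(c*d[0]+s*d[1],-s*d[0]+c*d[1])
        for a,b in zip(l,(hx,hy)):
            if b is not None:o.append(a-b/1000)
    return np.array(o)
o=least_squares(f,[.58,-.06,-.3],loss='soft_l1',f_scale=.002)
print(o.x.round(4),(f(o.x)*1e3).round(1))
c,s=np.cos(o.x[2]),np.sin(o.x[2])
for l in((-.012,.105),(.05,0),(-.105,0)): print(l,(o.x[:2]+[c*l[0]-s*l[1],s*l[0]+c*l[1]]).round(4))
```

```text
[ 0.583  -0.0672 -0.3067] [ 0.6  0.7  0.4  0.  -0.4  0.1  0.6 -0.1  0.2  0.1 -0.7  0.  -0.3 -0.5
 -0.4  0.1  0.6 -0.6 -0.4]
(-0.012, 0.105) [0.6032 0.0365]
(0.05, 0) [ 0.6306 -0.0823]
(-0.105, 0) [ 0.4829 -0.0355]
```

```bash
cat >> h.py <<'E'
H=np.array([.583,-.0672,-.3067])
def hw(x,y):
    c,s=np.cos(H[2]),np.sin(H[2]); return H[:2]+[c*x-s*y,s*x+c*y]
def go(x,y,z,yaw=0):
    st=r.get_state(); Rm=R.from_rotvec(st['tcp_rot']).as_matrix()
    d=Rm.T@(np.r_[hw(x,y),z]-st['position'])
    T=R.from_euler('z',H[2]+yaw).as_matrix()@np.array([[0,0,1],[0,1,0],[-1,0,0.]])
    w=R.from_matrix(Rm.T@T).as_rotvec()/np.deg2rad(8)
    c,s=np.cos(H[2]),np.sin(H[2]); e=st['position'][:2]-H[:2]
    print('t',st['time_s'],'holder tcp',np.round([c*e[0]+s*e[1],-s*e[0]+c*e[1]],4),'z',st['position'][2].round(4),'w',st['gripper_width'].round(4),'F',st['contact_force'].round(1),'\n shift',d.round(4),'turn',w.round(3))
E
python3 -c "
from h import *
go(-.012,.105,.106)"
```

```text
Traceback (most recent call last):
  File "h.py", line 34, in go
    print('t',st['time_s'],'holder tcp',np.round([c*e[0]+s*e[1],-s*e[0]+c*e[1]],4),'z',st['position'][2].round(4),'w',st['gripper_width'].round(4),'F',st['contact_force'].round(1),'\n shift',d.round(4),'turn',w.round(3))
                                                                                                                      ^^^^^^^^^^^^^^^^^^^^^^^^^
AttributeError: 'float' object has no attribute 'round'
```

```bash
sed -i "s/st\['gripper_width'\].round(4)/round(st['gripper_width'],4)/" h.py
python3 -c "
from h import *
go(-.012,.105,.106)"
```

```text
t 2.95 holder tcp [-0.0027  0.0471] z 0.2441 w 0.0428 F [ 0.1  0.2 -0.1] 
 shift [ 0.1381  0.058  -0.0089] turn [ 0.059  0.002 -0.001]
```

Emit:
{"method": "jog_arm", "body": {
  "steps": [
    [[0.06,0,0],[0.01,0.045,-0.005],0.5],
    [[0.06,0,0],[0.045,0.058,-0.009],0.5],
    [[0.06,0,0],[0.09,0.058,-0.009],0.5],
    [[0.06,0,0],[0.125,0.058,-0.009],0.5],
    [[0.06,0,0],[0.138,0.058,-0.009],0.5]
  ]
}}

```text
time_s: 3.45
position: [0.6006, 0.0364, 0.1016]
tcp_rot: [0.241, 1.565, -0.242]
contact_force: [0.1, 1.0, -0.5]
gripper_width: 0.0425
```

Emit:
{"method": "jog_arm", "body": {
  "steps": [
    [[0,0,0],[0,0,0],0.1],
    [[0,0,0],[0,0,0],0.1],
    [[0,0,0],[0,0,0],0.1],
    [[0,0,0],[0,0,0],0.1]
  ]
}}

```text
time_s: 3.85
position: [0.6041, 0.0361, 0.1071]
tcp_rot: [0.244, 1.555, -0.241]
contact_force: [2.0, 5.1, -6.7]
gripper_width: 0.0161
```

```bash
python3 -c "
from h import *
go(-.012,.137,.106)
im=r.camera('wrist');cv2.imwrite('pics/w2.png',im[:,:,::-1])"
```

```text
t 3.85 holder tcp [-0.0111  0.1049] z 0.1071 w 0.0161 F [ 2.   5.1 -6.7] 
 shift [ 0.0012  0.0321 -0.001 ] turn [-0.014  0.011 -0.015]
```

View pics/w2.png

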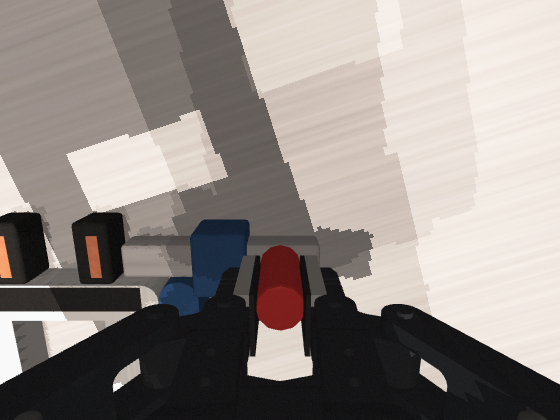

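Emit:
{"method": "jog_arm", "body": {
  "steps": [
    [[0,0,0],[0,0.008,0],0.1],
    [[0,0,0],[0,0.018,0],0.1],
    [[0,0,0],[0,0.028,0],0.1],
    [[0,0,0],[0,0.033,0],0.1],
    [[0,0,0],[0,0.033,0],0.1]
  ]
}}

```text
time_s: 4.4
position: [0.614, 0.067, 0.107]
tcp_rot: [0.24, 1.557, -0.242]
contact_force: [-3.8, -3.6, 3.0]
gripper_width: 0.0165
```

Emit:
{"method": "jog_arm", "body": {
  "steps": [
    [[0,0,0],[0,0,0],0.5],
    [[0,0,0],[0,0,0],0.5],
    [[0,0,0],[-0.02,0,0],0.5],
    [[0,0,0],[-0.06,0,0],0.5],
    [[0,0,0],[-0.09,-0.01,0],0.5]
  ]
}}

```text
time_s: 4.9
position: [0.6117, 0.0582, 0.1984]
tcp_rot: [0.242, 1.554, -0.24]
contact_force: [0.7, -0.1, 1.0]
gripper_width: 0.0424
```

```bash
python3 -c "
from h import *
m=r.camera_model('wrist');T=m['tool_from_camera']
for w in(.016,.0428):
  for x in(.06,.067,.073,.08,.086):
    for z in(-.011,.011):
      c=(np.array([x,-w/2,z])-T[:3,3])@T[:3,:3]; print(w,x,z,(c[:2]/c[2]*372.86+[279.5,213.5]).round(1))
go(.05,0,.105)
"
```

```text
0.016 0.06 -0.011 [259.4 263.6]
0.016 0.06 0.011 [260.1 315.9]
0.016 0.067 -0.011 [260.4 256.7]
0.016 0.067 0.011 [261.  306.9]
0.016 0.073 -0.011 [261.1 251.3]
0.016 0.073 0.011 [261.7 299.9]
0.016 0.08 -0.011 [261.9 245.5]
0.016 0.08 0.011 [262.4 292.3]
0.016 0.086 -0.011 [262.5 240.9]
0.016 0.086 0.011 [263.  286.2]
0.0428 0.06 -0.011 [223.8 263.6]
0.0428 0.06 0.011 [225.9 315.8]
0.0428 0.067 -0.011 [226.4 256.7]
0.0428 0.067 0.011 [228.3 306.9]
0.0428 0.073 -0.011 [228.4 251.3]
0.0428 0.073 0.011 [230.2 299.8]
0.0428 0.08 -0.011 [230.6 245.4]
0.0428 0.08 0.011 [232.2 292.2]
0.0428 0.086 -0.011 [232.3 240.8]
0.0428 0.086 0.011 [233.8 286.2]
t 4.9 holder tcp [-0.0105  0.1282] z 0.1984 w 0.0424 F [ 0.7 -0.1  1. ] 
 shift [ 0.0934 -0.1283  0.0604] turn [-0.007  0.021 -0.014]
```

Emit:
{"method": "jog_arm", "body": {
  "steps": [
    [[0,0,0],[0,-0.045,0.02],0],
    [[0,0,0],[0,-0.085,0.04],0],
    [[0,0,0],[0.01,-0.12,0.058],0],
    [[0,0,0],[0.02,-0.128,0.0605],0],
    [[0,0,0],[0.04,-0.128,0.0605],0]
  ]
}}

```text
time_s: 5.4
position: [0.631, -0.0848, 0.1577]
tcp_rot: [0.245, 1.551, -0.244]
contact_force: [0.5, 0.0, 0.3]
gripper_width: -0.0
```

```bash
python3 -c "
from h import *
go(.05,0,.077)
im=r.camera('wrist');cv2.imwrite('pics/w3.png',im[:,:,::-1])"
```

```text
t 5.4 holder tcp [ 0.0511 -0.0023] z 0.1577 w -0.0 F [0.5 0.  0.3] 
 shift [ 0.0807  0.0022 -0.0015] turn [-0.035  0.038 -0.008]
```

View pics/w3.png

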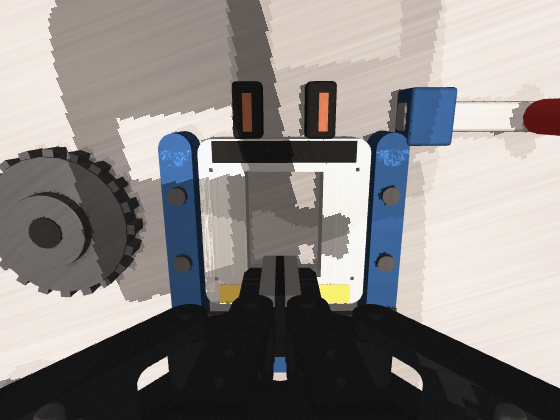

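Emit:
{"method": "jog_arm", "body": {
  "steps": [
    [[0,0.03,0],[0.03,0.002,-0.001],0],
    [[0,0.03,0],[0.055,0.001,-0.001],0],
    [[0,0.03,0],[0.07,0.001,-0.001],0],
    [[0,0.03,0],[0.08,0.001,-0.001],0],
    [[0,0.03,0],[0.08,0.001,-0.001],0]
  ]
}}

```text
time_s: 5.95
position: [0.6281, -0.0812, 0.0747]
tcp_rot: [0.243, 1.564, -0.241]
contact_force: [-0.4, 0.2, 0.2]
gripper_width: -0.0
```

```bash
python3 -c "
from h import *
go(.05,0,.077)
im=r.camera('wrist');cv2.imwrite('pics/w4.png',im[:,:,::-1])"
```

```text
t 5.95 holder tcp [0.0472 0.0003] z 0.0747 w -0.0 F [-0.4  0.2  0.2] 
 shift [-0.0023 -0.0003  0.0028] turn [-0.011 -0.046  0.   ]
```

View pics/w4.png

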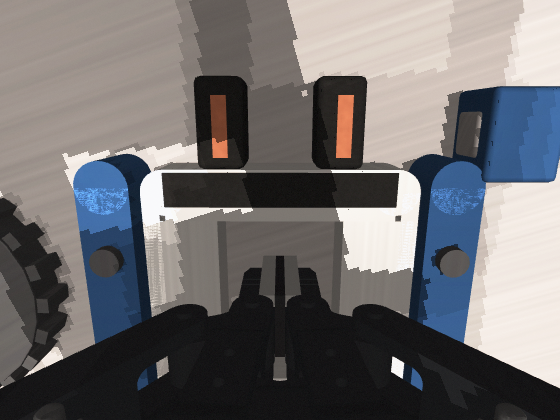

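Emit:
{"method": "jog_arm", "body": {
  "steps": [
    [[0,0,0],[0,0,0],0.3],
    [[0,0,0],[0,0,0],0.3],
    [[0,0,0],[0,0,0],0.3],
    [[0,0,0],[0,0,0],0.3]
  ]
}}

```text
time_s: 6.4
position: [0.6296, -0.0819, 0.0774]
tcp_rot: [0.243, 1.559, -0.242]
contact_force: [1.9, 1.2, 2.8]
gripper_width: 0.0196
```

```bash
python3 -c "
from h import *
go(.05,0,.077)"
```

```text
t 6.4 holder tcp [0.0489 0.    ] z 0.0774 w 0.0196 F [1.9 1.2 2.8] 
 shift [ 0.0004 -0.      0.0011] turn [-0.015 -0.011 -0.004]
```

Emit:
{"method": "jog_arm", "body": {
  "steps": [
    [[0,0,0],[0,0,-0.01],0.3],
    [[0,0,0],[0,0,-0.027],0.3],
    [[0,0,0],[0,0,-0.045],0.3],
    [[0,0,0],[0,0,-0.063],0.3],
    [[0,0,0],[0,0,-0.08],0.3]
  ]
}}

```text
time_s: 6.9
position: [0.5527, -0.0577, 0.0774]
tcp_rot: [0.242, 1.557, -0.242]
contact_force: [3.9, -2.8, 2.1]
gripper_width: 0.0191
```

```bash
python3 -c "
from h import *
go(-.106,0,.077)
im=r.camera('wrist');cv2.imwrite('pics/w5.png',im[:,:,::-1])"
```

```text
t 6.9 holder tcp [-0.0318 -0.0001] z 0.0774 w 0.0191 F [ 3.9 -2.8  2.1] 
 shift [ 0.0004 -0.     -0.0742] turn [-0.014  0.    -0.001]
```

View pics/w5.png

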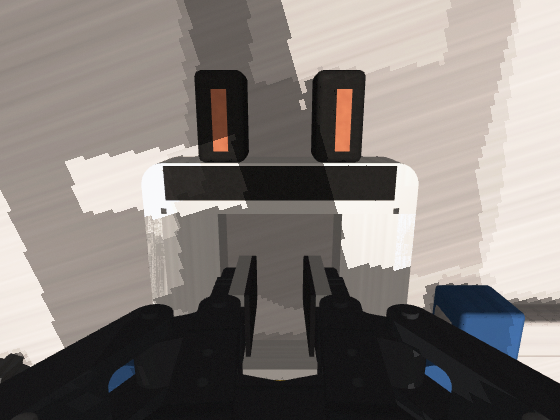

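Emit:
{"method": "jog_arm", "body": {
  "steps": [
    [[0,0,0],[0,0,-0.018],0.3],
    [[0,0,0],[0,0,-0.038],0.3],
    [[0,0,0],[0,0,-0.058],0.3],
    [[0,0,0],[0,0,-0.072],0.3],
    [[0,0,0],[0,0,-0.076],0.3]
  ]
}}

```text
time_s: 7.45
position: [0.4797, -0.0344, 0.0774]
tcp_rot: [0.242, 1.558, -0.242]
contact_force: [4.9, -2.1, 1.5]
gripper_width: 0.0189
```

Emit:
{"method": "jog_arm", "body": {
  "steps": [
    [[0.5,0,0],[0,0,0],0.3],
    [[1.2,0,0],[0,0,0],0.3],
    [[2,0,0],[0,0,0],0.3],
    [[2.8,0,0],[0,0,0],0.3],
    [[3.5,0,0],[0,0,0],0.3]
  ]
}}

```text
time_s: 7.95
position: [0.4804, -0.0345, 0.0773]
tcp_rot: [0.626, 1.483, -0.626]
contact_force: [-0.2, 0.1, 5.5]
gripper_width: 0.0192
```

```bash
python3 -c "
from h import *
go(-.106,0,.077,-3.14159)
im=r.camera('wrist');cv2.imwrite('pics/w6.png',im[:,:,::-1])"
```

```text
t 7.95 holder tcp [-1.077e-01  1.000e-04] z 0.0773 w 0.0192 F [-0.2  0.1  5.5] 
 shift [0.0003 0.0007 0.0016] turn [1.8963e+01 1.0000e-02 3.6000e-02]
```

View pics/w6.png

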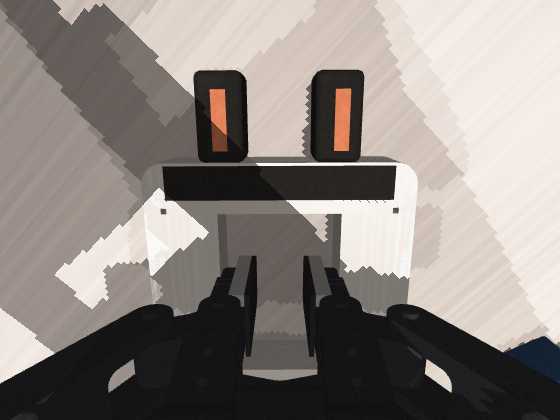

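Emit:
{"method": "jog_arm", "body": {
  "steps": [
    [[0.9,0,0],[0,0,0],0.3],
    [[1.9,0,0],[0,0,0],0.3],
    [[2.9,0,0],[0,0,0],0.3],
    [[3.9,0,0],[0,0,0],0.3],
    [[4.9,0,0],[0,0,0],0.3]
  ]
}}

```text
time_s: 8.5
position: [0.4805, -0.0343, 0.0773]
tcp_rot: [1.147, 1.251, -1.148]
contact_force: [-0.3, 2.3, 5.3]
gripper_width: 0.0189
```

Emit:
{"method": "jog_arm", "body": {
  "steps": [
    [[1,0,0],[0,0,0],0.3],
    [[2,0,0],[0,0,0],0.3],
    [[3,0,0],[0,0,0],0.3],
    [[4,0,0],[0,0,0],0.3],
    [[5,0,0],[0,0,0],0.3]
  ]
}}

```text
time_s: 9.0
position: [0.4807, -0.0344, 0.0773]
tcp_rot: [1.644, 0.856, -1.647]
contact_force: [1.3, 0.3, 4.9]
gripper_width: 0.0193
```

Emit:
{"method": "jog_arm", "body": {
  "steps": [
    [[1,0,0],[0,0,0],0.3],
    [[2,0,0],[0,0,0],0.3],
    [[3,0,0],[0,0,0],0.3],
    [[4,0,0],[0,0,0],0.3],
    [[5,0,0],[0,0,0],0.3]
  ]
}}

```text
time_s: 9.5
position: [0.4804, -0.0347, 0.0773]
tcp_rot: [2.08, 0.273, -2.087]
contact_force: [-0.1, 0.4, 5.8]
gripper_width: 0.0192
```

```bash
python3 -c "
from h import *
go(-.106,0,.077,-3.14159); print(r.get_state()['q'])"
```

```text
t 9.5 holder tcp [-0.1076  0.    ] z 0.0773 w 0.0192 F [-0.1  0.4  5.8] 
 shift [ 0.0003  0.0009 -0.0014] turn [4.056e+00 2.700e-02 2.000e-03]
[-1.83441184e-01  1.96179696e-02  2.18088088e+00 -3.32099065e-04
  9.44866331e-01  1.12795962e+00]
```

Emit:
{"method": "jog_arm", "body": {
  "steps": [
    [[1,0,0],[0,0,0],0.3],
    [[2,0,0],[0,0,0],0.3],
    [[3,0,0],[0,0,0],0.3],
    [[3.8,0,0],[0,0,0],0.3],
    [[4.06,0,0],[0,0,0],0.3]
  ]
}}

```text
time_s: 10.0
position: [0.4804, -0.0346, 0.0773]
tcp_rot: [-2.053, 0.316, 2.062]
contact_force: [0.2, -0.3, 5.5]
gripper_width: 0.019
```

```bash
python3 -c "
from h import *
go(.045,0,.077,-3.14159)
im=r.camera('wrist');cv2.imwrite('pics/w7.png',im[:,:,::-1])
im=r.camera('top');cv2.imwrite('pics/t7.png',cv2.resize(im[90:280,200:390,::-1],None,fx=3.1,fy=3.1,interpolation=cv2.INTER_CUBIC))"
```

```text
t 10.0 holder tcp [-0.1077  0.    ] z 0.0773 w 0.019 F [ 0.2 -0.3  5.5] 
 shift [-0.0003  0.0004 -0.1527] turn [ 0.017  0.028 -0.004]
```

View pics/w7.png

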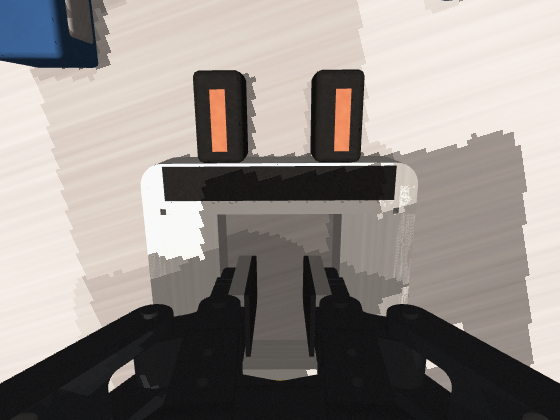

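View pics/t7.png

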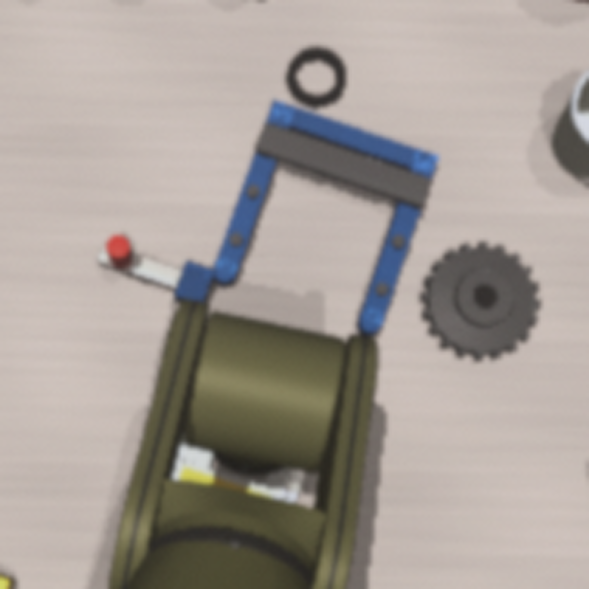

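Emit:
{"method": "jog_arm", "body": {
  "steps": [
    [[0.01,0.02,0],[0,0,-0.012],0.3],
    [[0.01,0.02,0],[0,0,-0.027],0.3],
    [[0.01,0.02,0],[0,0,-0.042],0.3],
    [[0.01,0.02,0],[0,0,-0.056],0.3],
    [[0.01,0.02,0],[0,0,-0.066],0.3]
  ]
}}

```text
time_s: 10.6
position: [0.5397, -0.0529, 0.0771]
tcp_rot: [-2.039, 0.313, 2.074]
contact_force: [-22.7, 7.8, 30.4]
gripper_width: 0.019
```

```bash
python3 -c "
from h import *
go(.045,0,.077,-3.14159)
im=r.camera('wrist');cv2.imwrite('pics/w8.png',im[:,:,::-1])
im=r.camera('scene');cv2.imwrite('pics/s8.png',cv2.resize(im[180:300,160:320,::-1],None,fx=4.5,fy=4.5,interpolation=cv2.INTER_CUBIC))"
```

```text
t 10.6 holder tcp [-0.0456  0.0005] z 0.0771 w 0.019 F [-22.7   7.8  30.4] 
 shift [-0.0014  0.0008 -0.0906] turn [ 0.018  0.119 -0.005]
```

View pics/s8.png

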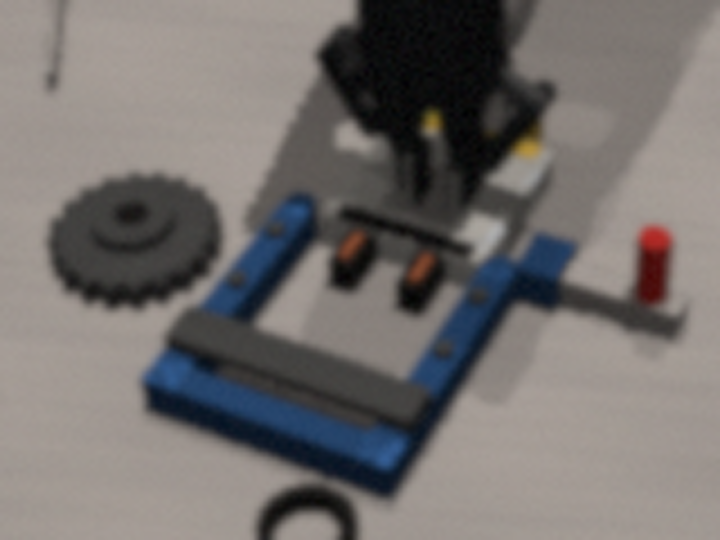

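View pics/w8.png

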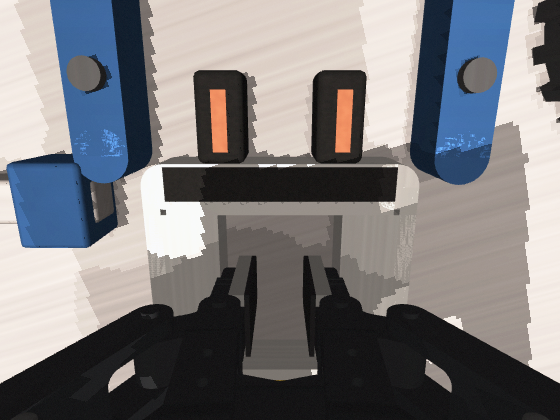

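```bash
python3 -c "
from h import *
go(.045,0,.077,-3.14159);print(r.get_state()['moment'])
im=r.camera('wrist')[:,:,::-1]
go(.045,0,.077,-3.14159)
a=cv2.resize(im[120:260,80:220],None,fx=2.8,fy=2.8,interpolation=cv2.INTER_CUBIC);b=cv2.resize(im[120:260,350:490],None,fx=2.8,fy=2.8,interpolation=cv2.INTER_CUBIC)
cv2.imwrite('pics/w9.png',np.hstack([a,b]))"
```

```text
t 10.7 holder tcp [-0.0436  0.0005] z 0.0772 w 0.0192 F [-10.5   3.6  17.3] 
 shift [-0.0006  0.0007 -0.0886] turn [ 0.017  0.07  -0.003]
[ 0.54116774  1.7137208  -0.00818405]
t 10.75 holder tcp [-0.0436  0.0005] z 0.0772 w 0.0193 F [-9.8  2.4 16.3] 
 shift [-0.0005  0.0007 -0.0886] turn [ 0.017  0.064 -0.003]
```

View pics/w9.png

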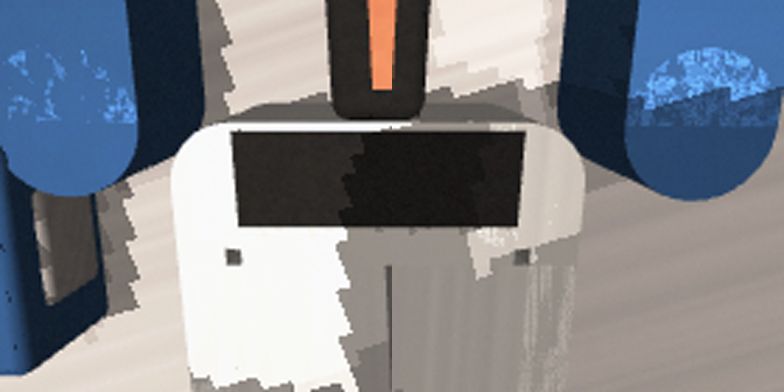

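Emit:
{"method": "jog_arm", "body": {
  "steps": [
    [[0.01,0.0,0],[-0.001,0.0005,0],0.3],
    [[0.01,0,0],[-0.001,0.0005,-0.006],0.3],
    [[0.01,0,0],[-0.001,0.0005,-0.014],0.3],
    [[0.01,0,0],[-0.001,0.0005,-0.022],0.3],
    [[0.01,0,0],[-0.001,0.0005,-0.03],0.3]
  ]
}}

```text
time_s: 11.25
position: [0.5681, -0.0624, 0.0773]
tcp_rot: [-2.041, 0.315, 2.071]
contact_force: [-16.3, 5.3, 17.3]
gripper_width: 0.019
```

```bash
python3 -c "
from h import *
go(.045,0,.077,-3.14159)"
```

```text
t 11.25 holder tcp [-0.0156  0.    ] z 0.0773 w 0.019 F [-16.3   5.3  17.3] 
 shift [-0.0006  0.0001 -0.0606] turn [ 0.008  0.102 -0.005]
```

Emit:
{"method": "jog_arm", "body": {
  "steps": [
    [[0,0,0],[-0.001,0,-0.004],0.3],
    [[0,0,0],[-0.001,0,-0.012],0.3],
    [[0,0,0],[-0.001,0,-0.02],0.3],
    [[0,0,0],[-0.001,0,-0.028],0.3],
    [[0,0,0],[-0.001,0,-0.035],0.3]
  ]
}}

```text
time_s: 11.75
position: [0.6027, -0.0736, 0.0773]
tcp_rot: [-2.046, 0.316, 2.067]
contact_force: [-8.4, 3.0, 7.9]
gripper_width: 0.0193
```

```bash
python3 -c "
from h import *
go(.045,0,.077,-3.14159)
im=r.camera('wrist');cv2.imwrite('pics/w10.png',im[:,:,::-1])"
```

```text
t 11.75 holder tcp [ 0.0207 -0.0001] z 0.0773 w 0.0193 F [-8.4  3.   7.9] 
 shift [ 0.0001 -0.0001 -0.0243] turn [ 0.007  0.071 -0.004]
```

View pics/w10.png

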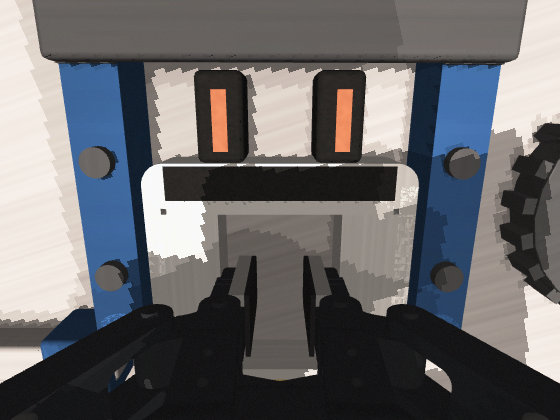

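Emit:
{"method": "jog_arm", "body": {
  "steps": [
    [[0,0,0],[0,0,-0.006],0.3],
    [[0,0,0],[0,0,-0.013],0.3],
    [[0,0,0],[0,0,-0.019],0.3],
    [[0,0,0],[0,0,-0.023],0.3],
    [[0,0,0],[0,0,-0.024],0.3]
  ]
}}

```text
time_s: 12.3
position: [0.626, -0.081, 0.0774]
tcp_rot: [-2.048, 0.316, 2.064]
contact_force: [-7.2, 2.5, 7.3]
gripper_width: 0.0193
```

```bash
python3 -c "
from h import *
go(.051,0,.077,-3.14159)"
```

```text
t 12.3 holder tcp [ 0.0452 -0.0001] z 0.0774 w 0.0193 F [-7.2  2.5  7.3] 
 shift [ 0.0003 -0.0001 -0.0058] turn [ 0.006  0.055 -0.004]
```

Emit:
{"method": "jog_arm", "body": {
  "steps": [
    [[0,0,0],[0,0,-0.002],0.3],
    [[0,0,0],[0,0,-0.004],0.3],
    [[0,0,0],[0,0,-0.006],0.3],
    [[0,0,0],[0,0,-0.007],0.3],
    [[0,0,0],[0,0,-0.007],0.3]
  ]
}}

```text
time_s: 12.8
position: [0.6322, -0.0828, 0.0773]
tcp_rot: [-2.047, 0.316, 2.065]
contact_force: [-7.5, 2.9, 6.8]
gripper_width: 0.0196
```

```bash
python3 -c "
from h import *
go(.051,0,.077,-3.14159)"
```

```text
t 12.8 holder tcp [ 0.0517 -0.0001] z 0.0773 w 0.0196 F [-7.5  2.9  6.8] 
 shift [ 0.0003 -0.0001  0.0007] turn [ 0.007  0.063 -0.004]
```

Not yet at the stop by force; push a bit further.

Emit:
{"method": "jog_arm", "body": {
  "steps": [
    [[0,0,0],[0,0,-0.001],0.3],
    [[0,0,0],[0,0,-0.002],0.3],
    [[0,0,0],[0,0,-0.003],0.3],
    [[0,0,0],[0,0,-0.003],0.3]
  ]
}}

```text
time_s: 13.2
position: [0.6328, -0.083, 0.0772]
tcp_rot: [-2.039, 0.315, 2.073]
contact_force: [-17.7, 5.1, 15.5]
gripper_width: 0.0191
```

```bash
python3 -c "
from h import *
go(.051,0,.077,-3.14159)"
```

```text
t 13.2 holder tcp [ 0.0522 -0.    ] z 0.0772 w 0.0191 F [-17.7   5.1  15.5] 
 shift [ 0.0003 -0.      0.0012] turn [ 0.008  0.12  -0.007]
```

Emit:
{"method": "jog_arm", "body": {
  "steps": [
    [[0,0,0],[0,0,0],0.05],
    [[0,0,0],[0,0,0],0.05],
    [[0,0,0],[0,0,0],0.05],
    [[0,0,0],[-0.025,0,0],0.05],
    [[0,0,0],[-0.07,0,0],0.05]
  ]
}}

```text
time_s: 13.7
position: [0.6348, -0.084, 0.144]
tcp_rot: [-2.045, 0.316, 2.067]
contact_force: [-0.1, 0.3, -1.1]
gripper_width: 0.0042
```

Emit:
{"method": "jog_arm", "body": {
  "steps": [
    [[-0.9,0,0],[-0.03,0,0.01],0.5],
    [[-1.8,0,0],[-0.06,0,0.03],0.5],
    [[-2.7,0,0],[-0.08,-0.01,0.06],0.5],
    [[-3.6,0,0],[-0.09,-0.02,0.1],0.5],
    [[-4.5,0,0],[-0.09,-0.03,0.13],0.5]
  ]
}}

```text
time_s: 14.2
position: [0.5222, -0.0163, 0.2405]
tcp_rot: [2.047, 0.337, -2.041]
contact_force: [0.7, 0.7, 0.1]
gripper_width: 0.043
```

```bash
python3 -c "
from h import *
st=r.get_state();print(st['q'],st['tcp_rot'])
go(-.012,.137,.106,0)
im=r.camera('wrist');cv2.imwrite('pics/w11.png',im[:,:,::-1])
im=r.camera('top');cv2.imwrite('pics/t11.png',cv2.resize(im[90:280,200:390,::-1],None,fx=3.1,fy=3.1,interpolation=cv2.INTER_CUBIC))"
```

```text
[-1.34156620e-01 -1.12967178e-01  1.99707836e+00  3.01104493e-04
  1.25487620e+00  1.10935330e+00] [ 2.04679366  0.33691955 -2.04145961]
t 14.2 holder tcp [-0.0733  0.0301] z 0.2405 w 0.043 F [0.7 0.7 0.1] 
 shift [ 0.1347 -0.0499 -0.1124] turn [-1.796e+01  1.000e-03 -2.500e-02]
```

View pics/w11.png

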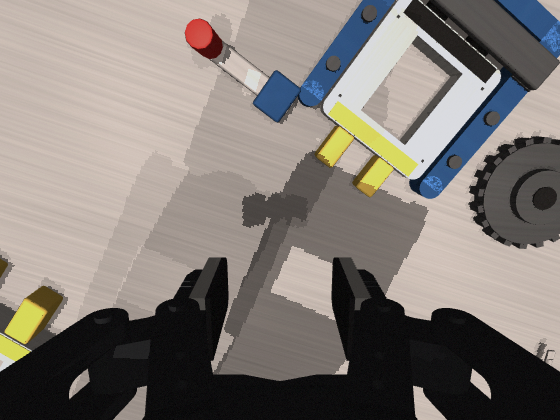

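View pics/t11.png

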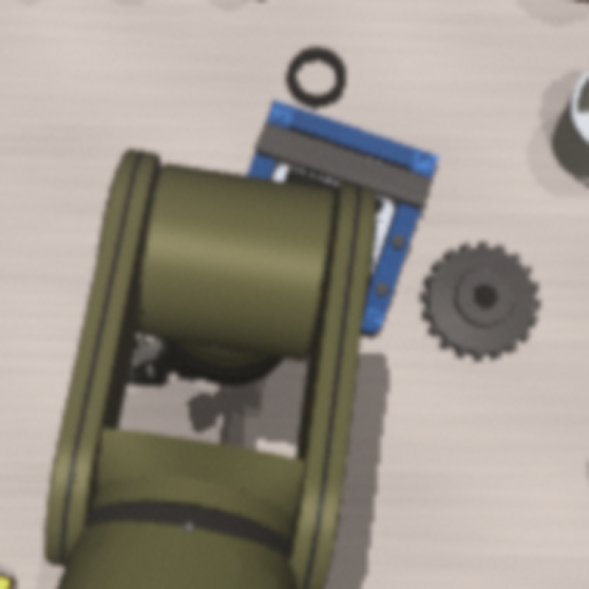

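```bash
python3 -c "
from h import *
go(-.012,.137,.106,-3.14159)"
```

```text
t 14.3 holder tcp [-0.0754  0.0307] z 0.2382 w 0.0429 F [ 0.1 -0.2 -0.5] 
 shift [ 0.1321 -0.0482 -0.1141] turn [4.528 0.012 0.006]
```

Emit:
{"method": "jog_arm", "body": {
  "steps": [
    [[0.9,0,0],[0,-0.01,-0.025],0.5],
    [[1.8,0,0],[0.01,-0.02,-0.055],0.5],
    [[2.7,0,0],[0.02,-0.035,-0.085],0.5],
    [[3.6,0,0],[0.03,-0.048,-0.114],0.5],
    [[4.53,0,0],[0.04,-0.048,-0.114],0.5]
  ]
}}

```text
time_s: 14.8
position: [0.6183, 0.0666, 0.1976]
tcp_rot: [-2.052, 0.324, 2.051]
contact_force: [0.6, -0.8, 0.5]
gripper_width: 0.0427
```

```bash
python3 -c "
from h import *
go(-.012,.137,.106,-3.14159)"
```

```text
t 14.8 holder tcp [-0.0067  0.1382] z 0.1976 w 0.0427 F [ 0.6 -0.8  0.5] 
 shift [0.0915 0.0014 0.0053] turn [-0.056 -0.001  0.007]
```

Emit:
{"method": "jog_arm", "body": {
  "steps": [
    [[0,0,0],[0.03,0,0.001],0.5],
    [[0,0,0],[0.06,0,0.001],0.5],
    [[0,0,0],[0.085,0,0.001],0.5],
    [[0,0,0],[0.092,0,0.001],0.5],
    [[0,0,0],[0.092,0,0.001],0.5]
  ]
}}

```text
time_s: 15.3
position: [0.614, 0.065, 0.1045]
tcp_rot: [-2.049, 0.322, 2.058]
contact_force: [0.4, -0.2, 0.8]
gripper_width: 0.0428
```

Emit:
{"method": "jog_arm", "body": {
  "steps": [
    [[0,0,0],[0,0,0],0.1],
    [[0,0,0],[0,0,0],0.1],
    [[0,0,0],[0,0,0],0.1],
    [[0,0,0],[0,0,0],0.1]
  ]
}}

```text
time_s: 15.7
position: [0.6157, 0.0653, 0.1084]
tcp_rot: [-2.057, 0.32, 2.051]
contact_force: [2.1, -0.7, 4.9]
gripper_width: 0.0162
```

```bash
python3 -c "
from h import *
go(-.012,.105,.106,-3.14159)
im=r.camera('wrist');cv2.imwrite('pics/w12.png',im[:,:,::-1])"
```

```text
t 15.7 holder tcp [-0.0088  0.1362] z 0.1084 w 0.0162 F [ 2.1 -0.7  4.9] 
 shift [0.0024 0.0312 0.0031] turn [-0.024 -0.018  0.009]
```

View pics/w12.png

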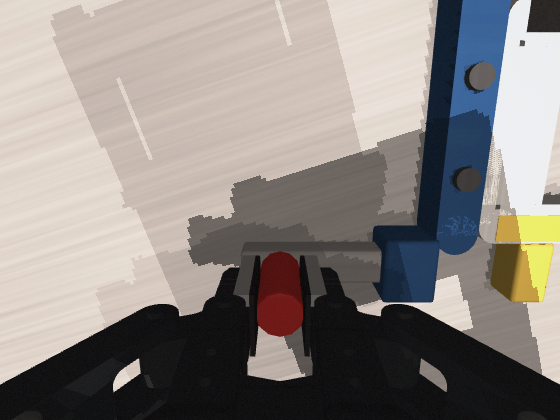

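Gripped on the knob (column 280, row 300). Push shut by 33 mm.

Emit:
{"method": "jog_arm", "body": {
  "steps": [
    [[0,0,0],[0,0.006,0],0.1],
    [[0,0,0],[0,0.014,0],0.1],
    [[0,0,0],[0,0.022,0],0.1],
    [[0,0,0],[0,0.029,0],0.1],
    [[0,0,0],[0,0.033,0],0.1]
  ]
}}

```text
time_s: 16.25
position: [0.6061, 0.035, 0.1084]
tcp_rot: [-2.055, 0.317, 2.047]
contact_force: [6.0, 15.9, 2.5]
gripper_width: 0.0164
```

Emit:
{"method": "jog_arm", "body": {
  "steps": [
    [[0,0,0],[0,0.001,0],0.1],
    [[0,0,0],[0,0.001,0],0.1]
  ]
}}

```text
time_s: 16.45
position: [0.606, 0.0351, 0.1084]
tcp_rot: [-2.055, 0.315, 2.046]
contact_force: [4.8, 10.3, 3.6]
gripper_width: 0.0162
```

```bash
python3 -c "
from h import *
go(-.012,.105,.106,-3.14159)"
```

```text
t 16.45 holder tcp [-0.0089  0.1045] z 0.1084 w 0.0162 F [ 4.8 10.3  3.6] 
 shift [ 0.0024 -0.0005  0.0031] turn [-0.033 -0.025  0.05 ]
```

Emit:
{"method": "jog_arm", "body": {
  "steps": [
    [[0,0,0],[0,0,0],0.5],
    [[0,0,0],[0,0,0],0.5],
    [[0,0,0],[-0.02,0,0],0.5],
    [[0,0,0],[-0.06,0,0],0.5],
    [[0,0,0],[-0.1,0,0],0.5]
  ]
}}

```text
time_s: 16.95
position: [0.6027, 0.0325, 0.2054]
tcp_rot: [-2.048, 0.322, 2.06]
contact_force: [0.4, -0.1, 0.7]
gripper_width: 0.043
```

Emit:
{"method": "jog_arm", "body": {
  "steps": [
    [[0,0,0],[-0.03,-0.03,0.02],0.5],
    [[0,0,0],[-0.06,-0.06,0.05],0.5],
    [[0,0,0],[-0.08,-0.1,0.08],0.5],
    [[0,0,0],[-0.09,-0.12,0.11],0.5],
    [[0,0,0],[-0.09,-0.13,0.12],0.5]
  ]
}}

```text
time_s: 17.45
position: [0.5284, 0.1954, 0.2986]
tcp_rot: [-2.056, 0.317, 2.054]
contact_force: [0.4, -0.4, 0.2]
gripper_width: 0.0426
```

```bash
python3 -c "
from h import *
go(-.012,.105,.106,-3.14159)
im=r.camera('top')[:,:,::-1];cv2.imwrite('pics/t13.png',im);cv2.imwrite('pics/t13c.png',cv2.resize(im[90:220,220:390],None,fx=4.5,fy=4.5,interpolation=cv2.INTER_CUBIC))
im=r.camera('scene')[:,:,::-1];cv2.imwrite('pics/s13.png',cv2.resize(im[200:300,170:320],None,fx=5,fy=5,interpolation=cv2.INTER_CUBIC))"
```

```text
t 17.45 holder tcp [-0.1314  0.2339] z 0.2986 w 0.0426 F [ 0.4 -0.4  0.2] 
 shift [ 0.1924  0.1291 -0.1193] turn [-0.004 -0.006  0.013]
```

View pics/t13.png

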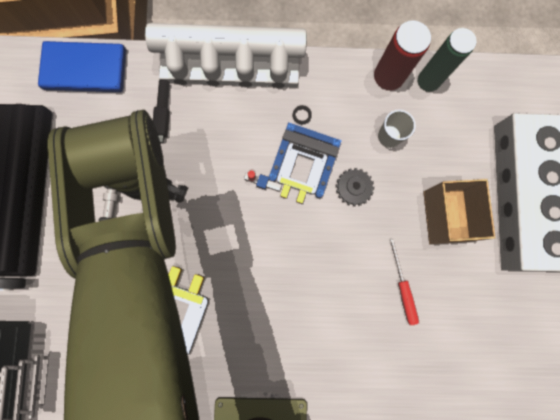

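View pics/s13.png

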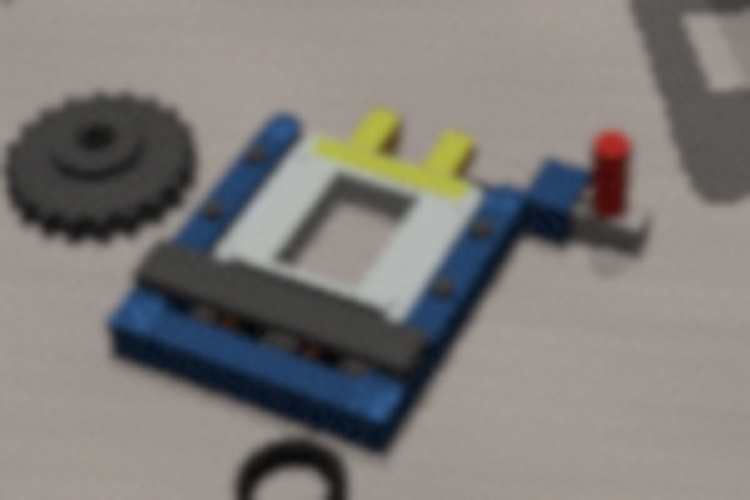

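View pics/t13c.png

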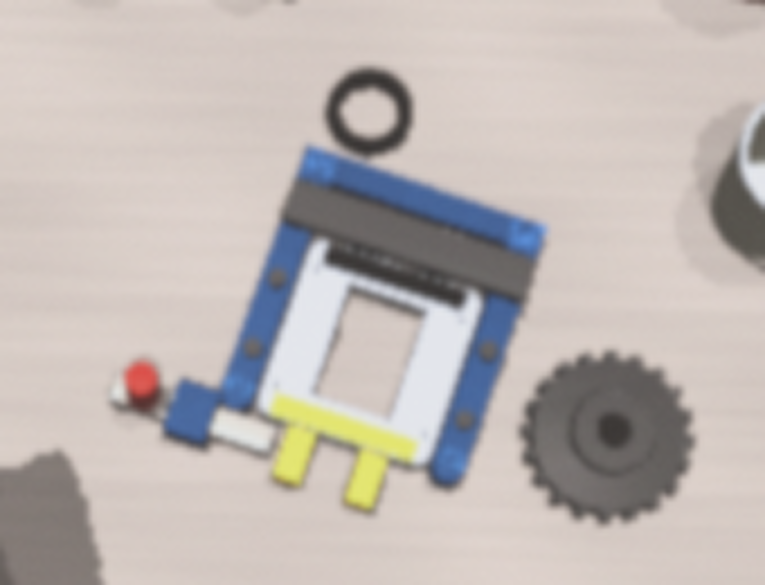

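```bash
python3 -c "
from rig import r
print(r.job_done())"
```

```text
the job is handed in; nothing more can be done
None
```

The fork plate is turned round with the yellow fork facing out, fully home in the holder and flat on the bench, and the bolt is shut again. I handed the job in at about 17.6 s of the 67 s allowed.

**What I did:** I drew the bolt 32 mm, then spread the fingers in the plate's window and slid the plate out. I turned it 180° in front of the mouth and slid it back until it met the back stop. Then I pushed the bolt to its hard stop, let go and moved the arm clear. The larger loose plate was left alone.

**Last checks:**
- **Plate:** in the top picture the window corners sit where they were at the start, within about a millimetre, now with the yellow end out. At the back stop the push force rose to about 18 N with almost no further travel.
- **Bolt:** it met its stop at a knob position of about 104.5 mm, where 105 mm is shut, with 10–16 N of resistance. In the top picture the bar lies across the mouth as at the start.
- **Other parts:** those in view in the last top picture look unmoved. The arm hid most of the camshaft and some of the loose plate there.

**One oddity:** while going back in, the plate dragged more than expected, at 24 N back and 30 N up. I eased the tool up about 2 mm, the drag fell, and nothing jammed.

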